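Drive the worn axle pins out of the roller carrier

ROBOT

A 6-joint arm with a two-finger parallel gripper is mounted at the origin on the work surface. World frame = base frame: x ahead of the robot, y to its left, z up, the work surface at z = 0. Lengths are in mm, angles in degrees, forces in N, time in s.
With the tool pointing down it reaches from about 350 to 850 mm from the base axis. Payload 8.1 kg.
Tool frame: the origin (TCP) lies between the finger pads; the fingertips stand 22 mm ahead of it and the grasp point (between the pads) lies 3 mm ahead of it; z points along the fingers, y is the line along which they close (so a half turn about z gives the same grasp; the last joint's range is limited). The gripper opens to 85 mm and grips with 20 to 120 N. Pads are 22 mm wide; open, the fingers measure 114 mm over their backs; the gripper's body (76 mm by 85 mm) begins 54 mm behind the grasp point. The pads swing forward as they close: fully open they stand 13 mm farther back than shut.
Start: joints at [61.455, 7.471, 85.268, -0, 87.261, -4.893], TCP at [240.685, 549.615, 253.292] pointing down, gripper open.
Joint ranges: [-169.43, 169.43], [-51.17, 129.36], [1.28, 143.12], [-76.62, 256.62], [0, 156.53], [-152.29, 152.29]. Speed limits (degrees/s): [136.94, 136.94, 159.86, 180, 180, 180].

INTERFACE

Orientations are given as [roll, pitch, yaw] about the fixed x, y, z axes, in that order (R = Rz(yaw) Ry(pitch) Rx(roll)).
In Python, from bench import sense, snapshot, calibration, hand_in gives the robot as it stands.
- The arm moves only by the shell command python3 -m crank 'ROWS' [FORCE]. ROWS is JSON, a list of rows, each a list of 5 numbers: the shift along the tool's x, y, z in cm, then the turn about the tool's z in rad, then the finger opening in cm, from 0 to 8.54. A call has 1 to 20 rows; each row is the pose to reach, as a shift and turn from the pose commanded when the call began, along the tool's axes at that moment; what a row does not reach only later rows make up. A row lasts 1/10 s, in which the tool goes at most 50 mm and 8.59 degrees, less where a joint would pass 70% of its speed; a pose out of reach is approached as far as the arm can. A call with a gripper value outside its range is refused whole. The fingers move at their own pace and stop on an object; FORCE is the grip in N (left out, the last holds). Time passes only in rows, so rows that repeat a pose let the fingers close. It gives the time, the measured TCP pose, the force, the opening and the grip force at its end, in the units of the state.
- sense(): the state, without advancing time (a new reading comes with each control period).
- snapshot(name): name is "side" or "top"; returns (picture, depth): 384x512x3 uint8, red, green, blue; 384x512 float32, mm along the optical axis (not along the pixel's ray), 0 where there is no reading.
- calibration(name): a dict with "fovy" (degrees; the focal length in pixels is half the picture's height over the tangent of half this angle, whatever the lens; pixels are square), "cx", "cy" (the principal point, pixels), "rvec" (rotation vector, rad) and "tvec" (3), from world to camera coordinates, as OpenCV has them. Camera axes: x right, y down, z forward; pixel columns grow to the right and rows downward; lengths in mm; the calibration is good to about 2 mm. A picture is of the moment at which its call begins. calibration takes no time and is no camera call.
- hand_in(): hands the job in; it is judged then, once.
The state is a dict: "time": time; "joint_pos": joint angles; "qd": joint speeds; "joint_efforts": joint torques, N m; "tool_pos": TCP position; "tcp_rot": TCP orientation; "ft_force": force on the tool from outside, world axes, zero at the start; "wrist_torque": the same for the moment, N m; "finger_gap": finger opening in mm; "grip_force": force on a finger pad.
Only numpy, scipy, OpenCV 4.12 (cv2) and the standard library are available. Lean on these libraries where they do the work, as an engineer would, in place of code of your own. Each camera call takes 0.05 s, during which the arm holds its last target. There are 200 camera calls.

TASK

Strip the roller carrier: first lift off the loose keeper bar that stands in front of the pin heads and put it in the grey scrap bin. Then, using the drift rod, push every worn axle pin through its bore from the plain-end side until it comes right out on the ledge on the far side, without gripping or pushing a pin with the gripper itself while it is still in the block. Put all the driven-out pins in the bin too, lay the drift down again wholly on the black rubber mat, and leave the spare roller, the spray can and the wrench alone.

Things in the scene. Friction and masses are not known exactly. Their poses are not given: they have to be found in the camera images.
- carrier: fixed aluminium block 250 x 60 x 50 mm (own x, y, z), top 80 mm above the bench, on a dark base. Four level through bores, 24 mm wide, 60 mm long, along its y, axes 55 mm above the bench, at x = -87, -29, +29, +87 mm. Entry face y = -30, exit face y = +30 mm; pins go out to +y on a flat ledge 250 mm wide, y = +30 to +150 mm, top 38 mm above the bench. Origin on the bench under the block's centre
- bore0 (a point): centre of the entry mouth of the bore at the carrier's x = -87 mm, 55 mm above the bench; axes as the carrier's
- bore1 (a point): centre of the entry mouth of the bore at the carrier's x = -29 mm, 55 mm above the bench; axes as the carrier's
- bore2 (a point): centre of the entry mouth of the bore at the carrier's x = +29 mm, 55 mm above the bench; axes as the carrier's
- bore3 (a point): centre of the entry mouth of the bore at the carrier's x = +87 mm, 55 mm above the bench; axes as the carrier's
- keeper_lug (a point): loose aluminium angle bar 230 mm long standing on the ledge in front of the pin heads: upright web 8 mm thick, 42 mm high, foot flange 34 mm wide to its own +y, and on top a black grip lug 44 x 12 x 30 mm (own x, y, z). Origin at the lug's centre, 57 mm above the bar's underside (95 mm above the bench at the start), 15 mm below the lug's top; own x along the bar. 0.35 kg
- pin_square_mid (a point): bright steel pin, 22 mm round shaft, 0.2 to 0.35 kg; origin on its axis, own +y along the axis to the head. Starts in a bore, head against the exit face; outside it lies on the flat of its head, shaft end 4 mm low. Shaft 64 mm long, square head 30 x 30 mm, 12 mm thick. Origin half-way along it, 38 mm from the shaft end. May be absent
- pin_tee_mid (a point): bright steel pin, 22 mm round shaft, 0.2 to 0.35 kg; origin on its axis, own +y along the axis to the head. Starts in a bore, head against the exit face; outside it lies on the flat of its head, shaft end 4 mm low. Shaft 76 mm long (15 mm out of the entry face at the start), bar head 46 wide, 30 high, 12 mm thick. Origin half-way, 44 mm from the shaft end. May be absent
- pin_step_mid (a point): bright steel pin, 22 mm round shaft, 0.2 to 0.35 kg; origin on its axis, own +y along the axis to the head. Starts in a bore, head against the exit face; outside it lies on the flat of its head, shaft end 4 mm low. Shaft 64 mm long, square head 30 x 30 mm, 12 mm thick, then a 20 mm round stub 14 mm long. Origin 38 mm from the shaft end, 52 mm from the stub end. May be absent
- pin_block_mid (a point): bright steel pin, 22 mm round shaft, 0.2 to 0.35 kg; origin on its axis, own +y along the axis to the head. Starts in a bore, head against the exit face; outside it lies on the flat of its head, shaft end 4 mm low. Shaft 64 mm long, thick block head 30 x 30 mm, 26 mm long. Origin half-way along it, 45 mm from the shaft end. May be absent
- drift_grip (a point): drift rod: aluminium square handle 30 x 30 x 60 mm (60 along its own y) with a steel rod of 14 mm diameter and 100 mm length from the middle of its front; origin at the handle's centre, own +y towards the rod's tip, z up. Lies flat on the mat at the start, handle centre 15 mm above the mat. Mass about 0.40 kg, balance point about 18 mm in front of the origin
- drift_tip (a point): centre of the free end of the drift's rod, 130 mm from the handle's centre along its +y
- mat: fixed black rubber mat, 180 x 260 mm (own x, y), 3 mm thick; origin at its centre on the bench
- bin: loose grey open bin, outside 300 x 200 mm (own x, y), 60 mm high, walls and floor 5 mm; origin under its centre. Mass about 0.8 kg
- roller: bystander: standing aluminium roller, 60 mm diameter, 62 mm high; origin under its centre
- can: bystander: white spray can, 56 mm diameter, 160 mm high; origin under its centre
- wrench: bystander: open-ended wrench 170 mm long lying on the bench
There are look-alikes about, which are no part of the job. Of the things that look like the part that bears drift_grip, take the one that is nearest to the robot's base at the start. What is shaped like the part that bears pin_tee_mid but turquoise is not meant.

How it is judged:
By the outcome, as a careful person would: the job done as asked, in the order asked, and still so for the second after the job is handed in, with the robot touching nothing.
Of pin_square, pin_tee, pin_step, pin_block only 3 to 4 are there at a start; the rules pass over those that are not, and their reading is None.
At some moment in a run one of drift, bin may be knocked a few centimetres aside while the robot is not near it.
Once in a run the grip may slacken for a moment while it holds something.
It also fails if it takes over 200 s, if anything falls off the work surface, if the arm or the gripper's body presses on something with over 40 N, if the wrist force passes 120 N, or if a joint passes its speed limit or range.

## Working session

There is one attempt and no reset: what is moved stays moved. The work goes in short steps, Python scripts to look and compute and a shell command to move; the robot and the scene stay as the last step left them, time stands still between calls to the robot, and variables do not carry over. Pictures are saved under pics/ and viewed, at most 18 in all, crops included, and the job is handed in when it is done.

```bash
ls; mkdir -p pics; cat > h.py <<'E'
import numpy as np, cv2
from bench import sense, snapshot, calibration, hand_in
def cam(n):
    c=calibration(n); f=192/np.tan(np.radians(c["fovy"])/2)
    return f,c["cx"],c["cy"],cv2.Rodrigues(np.array(c["rvec"],float))[0],np.array(c["tvec"],float)
def w(n,u,v,d):  # pixel+depth -> world
    f,cx,cy,R,t=cam(n); return R.T@(np.array([(u-cx)/f*d,(v-cy)/f*d,d])-t)
def wz(n,u,v,z): # pixel ray at height z
    f,cx,cy,R,t=cam(n); r=R.T@np.array([(u-cx)/f,(v-cy)/f,1]); o=-R.T@t
    return o+r*(z-o[2])/r[2]
def px(n,p):
    f,cx,cy,R,t=cam(n); q=R@np.array(p,float)+t; return q[0]/q[2]*f+cx,q[1]/q[2]*f+cy
def cloud(n,d):
    f,cx,cy,R,t=cam(n); v,u=np.mgrid[:384,:512]
    return (np.stack([(u-cx)/f*d,(v-cy)/f*d,d],-1)-t)@R
E
python3 - <<'E'
from h import *
for n in("top","side"):
    p,d=snapshot(n); np.savez(f"pics/{n}0.npz",p=p,d=d)
    cv2.imwrite(f"pics/{n}0.png",cv2.resize(p[:,:,::-1],(800,600),interpolation=cv2.INTER_CUBIC))
    print(n,calibration(n), (d==0).mean())
s=sense();print(s)
E
```

```text
pics
top {'fovy': 56.42081515685526, 'cx': 257.80290324504364, 'cy': 189.09088794791074, 'rvec': array([ 2.20845114, -2.16588451,  0.01506401]), 'tvec': array([-25.96276054, 513.51227468, 875.37935494])} 0.003936767578125
side {'fovy': 56.86419957682879, 'cx': 256.71722418670083, 'cy': 195.48903663551138, 'rvec': array([ 2.30835385, -0.41246724,  0.15118568]), 'tvec': array([-497.12587674,  161.89972738,  826.50038497])} 0.004063924153645833
{'time': 0.1, 'joint_pos': array([ 6.14562542e+01,  7.51158495e+00,  8.53219242e+01,  1.18972742e-03,
        8.72627141e+01, -4.89299442e+00]), 'qd': array([ 0.03460246, -0.07967586, -0.07356322, -0.06344316,  0.02080512,
        0.12925254]), 'joint_efforts': array([ 1.07211636e-03, -5.70953107e+01, -5.01938045e+01, -1.60932800e-04,
        8.29230848e-03, -1.67030720e-05]), 'tool_pos': array([240.45030886, 549.21522742, 252.35162023]), 'tcp_rot': array([-1.79904229e+02, -9.39131088e-03,  1.56349183e+02]), 'ft_force': array([-0.58558599,  0.81328495, -0.57838309]), 'wrist_torque': array([-0.02730903, -0.04728924,  0.00920334]), 'grip_force': 0.0, 'finger_gap': 85.04232754508654}
```

View pics/top0.png

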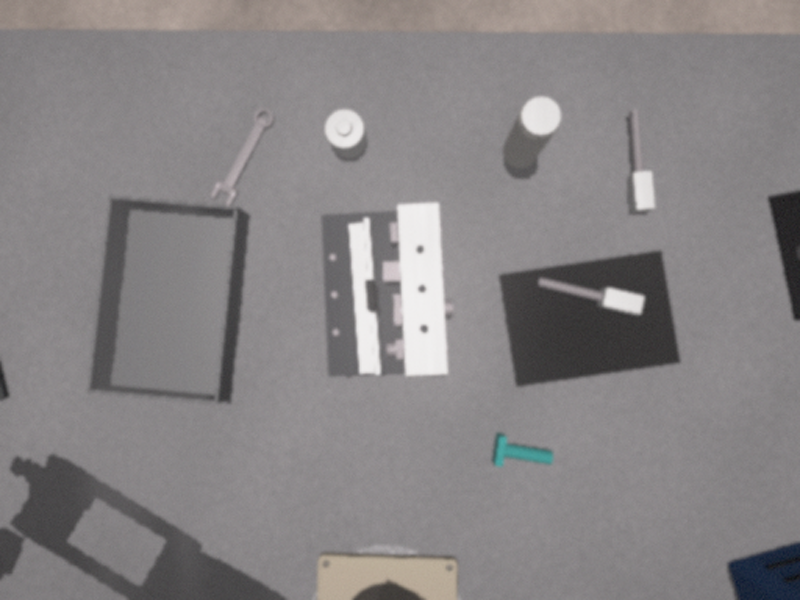

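View pics/side0.png

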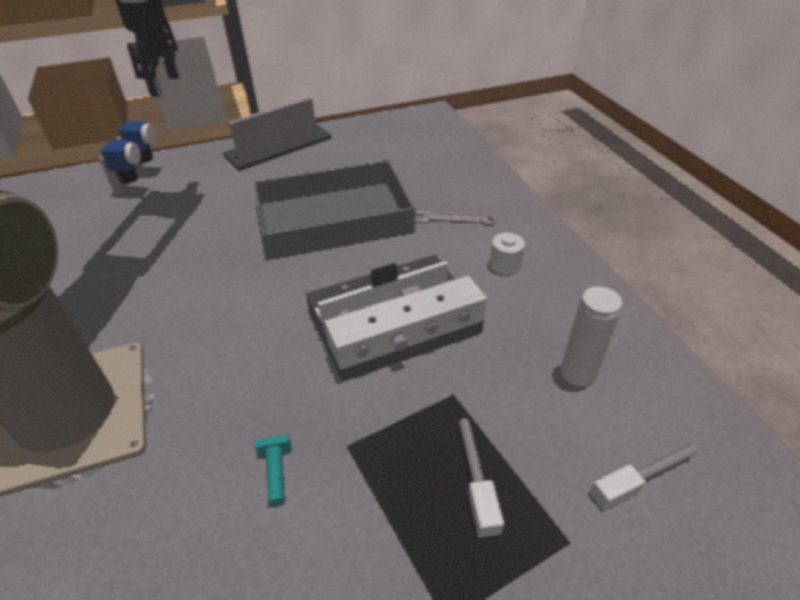

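The top view (800 px scale) shows two drift-like tools. One is on the mat, handle at (623,301); the other is out on the bench at (644,190). The mat one is nearer the base (base at about (388,600)), so it fits. The real tee is in bore 1, with its shaft end showing at (449,310), and the turquoise one at (523,452) is a decoy. All four pins are present: step at (396,348), tee at (397,308), block at (391,271) and square at (394,232).

```bash
cat >> h.py <<'E'
def rect(P,m):
    q=P[m][:,:2].astype(np.float32); r=cv2.minAreaRect(q); b=cv2.boxPoints(r)
    e=b[1]-b[0]; g=b[2]-b[1]; L=e if np.hypot(*e)>np.hypot(*g) else g
    return np.round(r[0],1),np.round(sorted(r[1]),1),round(np.degrees(np.arctan2(L[1],L[0]))%180,2),m.sum(),np.round(np.median(P[m][:,2]),1)
def box(u0,u1,v0,v1):
    m=np.zeros((384,512),bool); k=.64; m[int(v0*k):int(v1*k),int(u0*k):int(u1*k)]=True; return m
E
python3 - <<'E'
from h import *
D=np.load("pics/top0.npz");p,d=D["p"],D["d"];P=cloud("top",d);z=P[...,2];g=p.astype(int).mean(-1)
def cc(m):
    n,l,s,_=cv2.connectedComponentsWithStats(m.astype(np.uint8)); return l==1+np.argmax(s[1:,4])
print("carrier",rect(P,cc(box(385,460,195,385)&(z>72)&(z<90)&(g>120))))
print("lug",rect(P,cc(box(355,390,265,330)&(z>95))))
print("keeper",rect(P,cc(box(340,385,210,385)&(g>150))))
print("drift h",rect(P,cc(box(595,655,280,325)&(g>150))))
m=box(530,655,270,325)&(g>75);print("drift all",rect(P,cc(m)))
print("mat",rect(P,cc(box(490,690,240,395)&(g<55))))
print("bin",rect(P,cc(box(80,255,190,410)&(z>45))))
print(np.round(wz("top",623*.64,301*.64,33),1), np.round(wz("top",541*.64,282*.64,25),1))
print("base tpx",np.array(px("top",[0,0,0]))/.64)
# bench plane check
for u,v in((250,500),(450,450),(600,450),(300,260)): print(np.round(P[int(v*.64),int(u*.64)],1))
im=cv2.warpPerspective(p,cv2.getPerspectiveTransform(np.float32([px("top",[x,y,60]) for x,y in((530,180),(530,-20),(250,180),(250,-20))]),np.float32([(0,0),(500,0),(0,700),(500,700)])),(500,700))[:,:,::-1]
c1=cv2.resize(p[115:255,195:300],None,fx=4,fy=4,interpolation=cv2.INTER_CUBIC)
c2=cv2.resize(p[165:220,335:425],None,fx=4,fy=4,interpolation=cv2.INTER_CUBIC)
o=np.zeros((560,790,3),np.uint8);o[:560,:420]=c1;o[:220,425:785]=c2
cv2.imwrite("pics/c1.png",o[:,:,::-1])
E
```

```text
carrier (array([521.6, -44.4]), array([ 60. , 250.2]), np.float32(3.94), np.int64(2877), np.float64(79.6))
lug (array([510.3,  29. ]), array([12.1, 42.7]), np.float32(5.98), np.int64(114), np.float64(109.2))
keeper (array([512. ,  12.6]), array([ 98.4, 248. ]), np.float32(6.03), np.int64(1336), np.float64(44.3))
drift h (array([ 506.7, -217.1]), array([ 40.8, 355.7]), np.float32(92.72), np.int64(320), np.float64(32.1))
drift all (array([ 515.9, -219.2]), array([ 64.2, 359.9]), np.float32(91.91), np.int64(754), np.float64(24.7))
mat (array([ 442.8, -239.7]), array([ 96., 393.]), np.float32(93.74), np.int64(875), np.float64(2.5))
bin (array([489.8, 204.2]), array([300.2, 489.8]), np.float32(86.04), np.int64(1644), np.float64(57.8))
[ 510.9 -352.8   33. ] [ 538.2 -230.    25. ]
base tpx [386.23020527 623.52214341]
[183.9 221.2  -1.5]
[271.4 -95.2  -0. ]
[ 277.6 -329.8    0.5]
[5.695e+02 1.514e+02 2.000e-01]
```

View pics/c1.png

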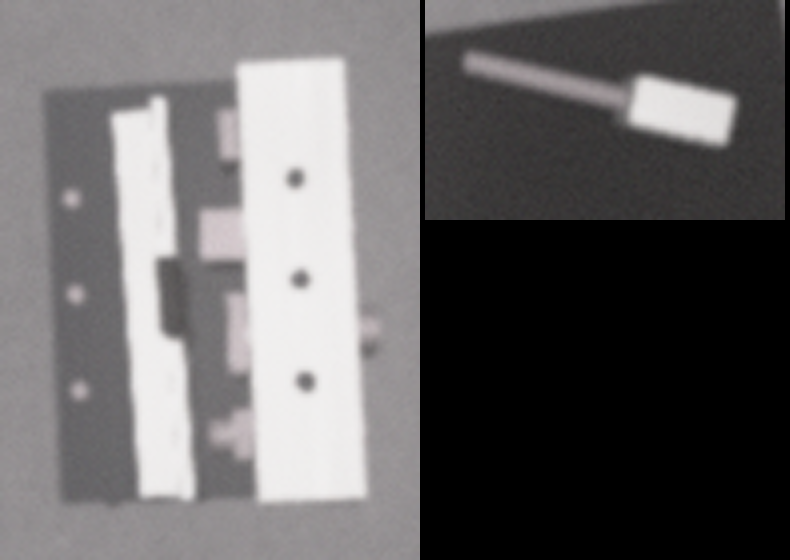

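The crop confirms the drift on the mat: white handle with its rod pointing up-left to (470,62) in the crop. It also confirms the pins, from bottom to top: step, tee, block, square. I'll refine the numbers next.

```bash
cat >> h.py <<'E'
def cc(m):
    n,l,s,_=cv2.connectedComponentsWithStats(m.astype(np.uint8)); return l==1+np.argmax(s[1:,4])
def go(x,y,z,yaw):
    "cm shifts in tool axes and rad turn from the measured pose to TCP x,y,z / yaw (mod 180, nearest reachable)"
    s=sense(); p=s["tool_pos"]; c=s["tcp_rot"][2]; a=np.radians(c)
    dx,dy,dz=np.array([x,y,z])-p
    t=(yaw-c+90)%180-90
    print(f"row {(dx*np.cos(a)+dy*np.sin(a))/10:.2f} {(dx*np.sin(a)-dy*np.cos(a))/10:.2f} {-dz/10:.2f} turn {-np.radians(t):.3f} | pos {np.round(p,1)} rot {np.round(s['tcp_rot'],1)} F {np.round(s['ft_force'],1)} gap {s['finger_gap']:.1f} grip {s['grip_force']:.0f} j {np.round(s['joint_pos'],0)} t {s['time']:.1f}")
E
python3 - <<'E'
from h import *
D=np.load("pics/top0.npz");p,d=D["p"],D["d"];P=cloud("top",d);z=P[...,2];g=p.astype(int).mean(-1);ok=d>0
print("keeper",rect(P,cc(ok&box(340,385,210,385)&(g>150))))
print("drift h",rect(P,cc(ok&box(595,655,280,325)&(g>150))))
print("drift all",rect(P,cc(ok&box(530,655,270,325)&(g>75))))
m=cc(box(490,690,240,395)&(g<60)); c=cv2.boxPoints(cv2.minAreaRect(np.argwhere(m)[:,::-1].astype(np.float32)));print("mat",[np.round(wz("top",*q,3)[:2]) for q in c])
print("bin",rect(P,cc(ok&box(80,255,190,410)&(z>45)&(z<70))))
go(510.3,29,200,6)
E
```

```text
keeper (array([508.9,  43.1]), array([ 36.7, 248. ]), np.float32(5.57), np.int64(1332), np.float64(44.3))
drift h (array([ 512.7, -359. ]), array([34.4, 71.8]), np.float32(77.7), np.int64(318), np.float64(32.1))
drift all (array([ 524.1, -312.1]), array([ 38.9, 175.3]), np.float32(77.93), np.int64(749), np.float64(24.6))
mat [array([ 546., -193.]), array([ 588., -419.]), array([ 422., -447.]), array([ 379., -223.])]
bin (array([499.8, 347.6]), array([202.3, 300.2]), np.float32(176.04), np.int64(1634), np.float64(57.8))
row -45.59 -36.83 5.24 turn -0.518 | pos [240.5 549.2 252.4] rot [-179.9   -0.   156.3] F [-0.6  0.8 -0.6] gap 85.0 grip 0 j [61.  8. 85.  0. 87. -5.] t 0.1
```

```bash
python3 -m crank '[[-20,-16,0,-0.2,5],[-45.6,-36.8,3,-0.518,3.4],[-45.6,-36.8,3,-0.518,3.4],[-45.6,-36.8,3,-0.518,3.4],[-45.6,-36.8,3,-0.518,3.4],[-45.6,-36.8,3,-0.518,3.4],[-45.6,-36.8,5.2,-0.518,3.4],[-45.6,-36.8,5.2,-0.518,3.4],[-45.6,-36.8,5.2,-0.518,3.4],[-45.6,-36.8,5.2,-0.518,3.4],[-45.6,-36.8,5.2,-0.518,3.4],[-45.6,-36.8,5.2,-0.518,3.4],[-45.6,-36.8,5.2,-0.518,3.4],[-45.6,-36.8,5.2,-0.518,3.4],[-45.6,-36.8,5.2,-0.518,3.4],[-45.6,-36.8,5.2,-0.518,3.4],[-45.6,-36.8,5.2,-0.518,3.4],[-45.6,-36.8,5.2,-0.518,3.4],[-45.6,-36.8,5.2,-0.518,3.4],[-45.6,-36.8,5.2,-0.518,3.4]]' 60
python3 -c "
from h import *
go(510.3,29,103,6)"
```

```text
time: 2.1
tool_pos: [510.7, 29.9, 201.4]
tcp_rot: [-180.0, 0.0, -173.9]
ft_force: [0.3, -0.2, -0.2]
finger_gap: 33.9
grip_force: 0.0
row 0.05 -0.08 9.84 turn 0.001 | pos [510.7  29.9 201.4] rot [-180.     0.  -173.9] F [ 0.3 -0.2 -0.2] gap 33.9 grip 0 j [ -2.  -5. 103.   0.  82. -98.] t 2.1
```

```bash
python3 -m crank '[[0,-0.08,4,0,3.4],[0,-0.08,7,0,3.4],[0,-0.08,9,0,3.4],[0,-0.08,9.8,0,3.4],[0,-0.08,9.8,0,3.4],[0,-0.08,9.8,0,2],[0,-0.08,9.8,0,1],[0,-0.08,9.8,0,0.5],[0,-0.08,9.8,0,0.5],[0,-0.08,9.8,0,0.5],[0,-0.08,9.8,0,0.5],[0,-0.08,9.8,0,0.5],[0,-0.08,9.8,0,0.5],[0,-0.08,9.3,0,0.5],[0,-0.08,8.8,0,0.5],[0,-0.08,8.8,0,0.5]]' 90
```

```text
time: 3.7
tool_pos: [511.1, 28.9, 114.0]
tcp_rot: [-180.0, 0.0, -174.0]
ft_force: [-0.4, 0.1, -3.7]
finger_gap: 10.3
grip_force: 87.8
```

```bash
cat >> h.py <<'E'
def bin_():
    p,d=snapshot("top");P=cloud("top",d);z=P[...,2]
    return rect(P,cc((d>0)&box(40,300,150,450)&(z>48)&(z<68)&(P[...,1]>200)))
E
python3 -c "
from h import *
print(bin_()); go(503,392,114,176); go(503,392,67,176)"
```

```text
(array([500., 348.]), array([202. , 300.2]), np.float32(176.09), np.int64(1087), np.float64(58.4))
row -3.03 36.20 -0.04 turn 0.175 | pos [510.9  28.9 113.6] rot [-180.    0. -174.] F [-0.4 -0.4 -3.1] gap 10.3 grip 88 j [ -3.   0. 108.   0.  72. -99.] t 3.8
row -3.03 36.20 4.66 turn 0.175 | pos [510.9  28.9 113.6] rot [-180.    0. -174.] F [-0.4 -0.4 -3.1] gap 10.3 grip 88 j [ -3.   0. 108.   0.  72. -99.] t 3.8
```

```bash
python3 -m crank '[[0,0,-2,0,0.5],[0,0,-4.5,0,0.5],[0,3,-4.5,0.02,0.5],[-0.2,7,-4.5,0.05,0.5],[-0.5,11,-4.5,0.08,0.5],[-1,15,-4.5,0.1,0.5],[-1.5,19,-4.5,0.12,0.5],[-2,23,-4.5,0.14,0.5],[-2.5,27,-4.5,0.16,0.5],[-3,31,-4.5,0.175,0.5],[-3,34,-4.5,0.175,0.5],[-3,36.2,-4.5,0.175,0.5],[-3,36.2,-4.5,0.175,0.5],[-3,36.2,-4.5,0.175,0.5],[-3,36.2,-4.5,0.175,0.5]]'; python3 -c "
from h import *
go(503,392,72,176); print(bin_())"
```

```text
time: 5.25
tool_pos: [502.6, 391.0, 157.8]
tcp_rot: [-179.9, -0.0, 176.0]
ft_force: [1.4, -0.1, -3.4]
finger_gap: 11.0
grip_force: 61.0
row -0.03 0.10 8.58 turn -0.000 | pos [502.6 391.  157.8] rot [-179.9   -0.   176. ] F [ 1.4 -0.1 -3.4] gap 11.0 grip 61 j [ 33.  17.  85.  -0.  78. -53.] t 5.2
(array([500.1, 348.3]), array([202.5, 300.3]), np.float32(176.23), np.int64(1171), np.float64(58.8))
```

```bash
python3 -m crank '[[0,0.1,2,0,0.5],[0,0.1,4,0,0.5],[0,0.1,6,0,0.5],[0,0.1,7.5,0,0.5],[0,0.1,8.2,0,0.5],[0,0.1,8.6,0,0.5],[0,0.1,8.6,0,0.5],[0,0.1,8.6,0,0.5]]'; python3 - <<'E'
from h import *
p,d=snapshot("side");cv2.imwrite("pics/k1.png",cv2.resize(p[80:190,120:300,::-1],None,fx=4,fy=4))
E
```

```text
time: 6.1
tool_pos: [503.5, 393.3, 73.4]
tcp_rot: [179.9, 0.1, 176.0]
ft_force: [-0.5, 0.0, -4.2]
finger_gap: 10.7
grip_force: 91.2
```

View pics/k1.png

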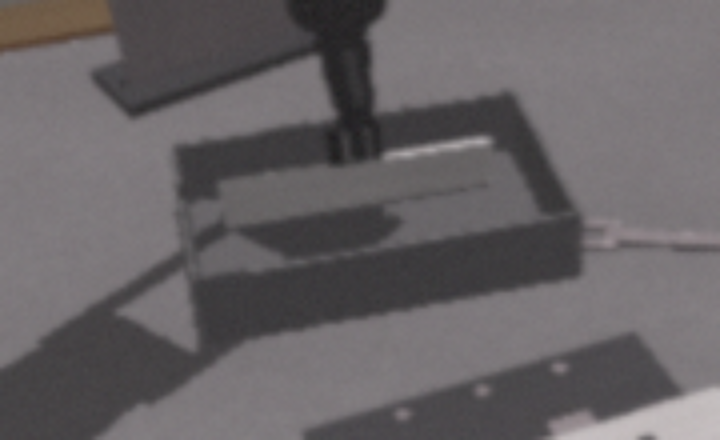

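The keeper is inside the bin with its web upright, running from (220,180) to (490,140) in the crop. I'll set it down and release.

```bash
python3 -m crank '[[0,0,0.2,0,0.5],[0,0,0.35,0,0.5],[0,0,0.35,0,0.5],[0,0,0.35,0,2],[0,0,0.35,0,3],[0,0,0.35,0,3],[0,0,0.35,0,3],[0,0,-3,0,3],[0,0,-7,0,3],[0,0,-11,0,4],[0,0,-13,0,5],[0,0,-13,0,6],[0,0,-13,0,6]]'; python3 - <<'E'
from h import *
p,d=snapshot("top");P=cloud("top",d);g=p.astype(int).mean(-1);m=box(480,680,180,400)&(d>0)
print("drift h",rect(P,cc(m&box(560,680,240,400)&(g>150))));print("all",rect(P,cc(m&(g>75)&(P[...,2]>10)&(P[...,0]<590)&box(505,670,250,380))))
cv2.imwrite("pics/k2.png",cv2.resize(p[:,:,::-1],(800,600)))
go(512,-351,200,-12)
E
```

```text
time: 7.45
tool_pos: [502.8, 393.0, 202.3]
tcp_rot: [180.0, 0.0, 176.0]
ft_force: [-0.4, 0.1, -0.3]
finger_gap: 60.2
grip_force: 0.0
drift h (array([ 512.8, -358.8]), array([34.6, 71.3]), np.float32(76.86), np.int64(321), np.float64(32.1))
all (array([ 522.1, -303.3]), array([ 30.7, 159. ]), np.float32(77.65), np.int64(595), np.float64(29.2))
row -6.16 -74.11 0.09 turn 0.140 | pos [502.2 392.6 200.9] rot [-1.799e+02 -1.000e-01  1.760e+02] F [ 0.3  0.2 -0.2] gap 60.3 grip 0 j [ 33.  15.  82.  -0.  83. -53.] t 7.5
```

View pics/k2.png

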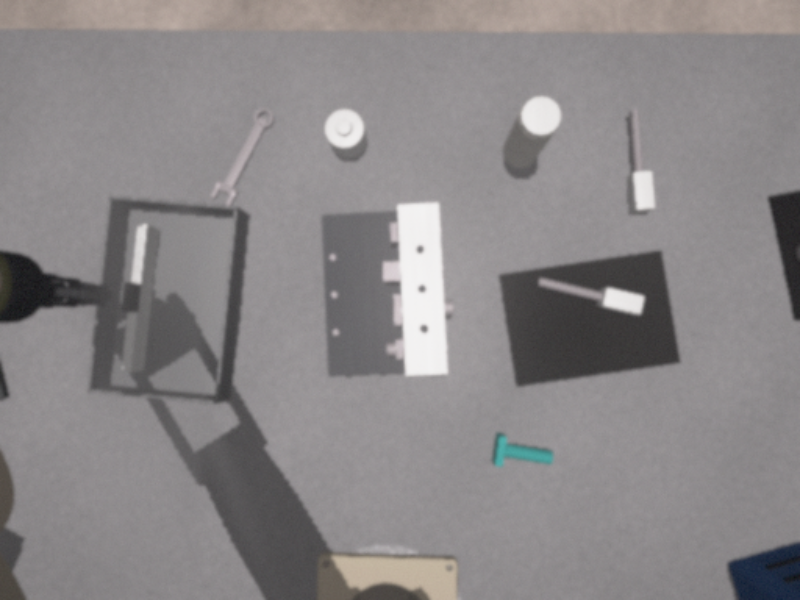

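```bash
cat >> h.py <<'E'
def handle(z=33,bx=(560,690,230,400),thr=150):
    p,d=snapshot("top");g=p.astype(int).mean(-1); m=cc(box(*bx)&(g>thr))
    q=np.argwhere(m)[:,::-1].astype(np.float32); P=np.array([wz("top",*c,z)[:2] for c in q],np.float32)
    return rect(np.c_[P,np.full(len(P),z)],np.ones(len(P),bool)),np.round(P.mean(0),1)
E
python3 - <<'E'
from h import *
for t in(140,160,180,200):print(handle(thr=t))
E
```

```text
Traceback (most recent call last):
  File "h.py", line 35, in handle
    q=np.argwhere(m)[:,::-1].astype(np.float32); P=np.array([wz("top",*c,z)[:2] for c in q],np.float32)
                                                             ~~^^^^^^^^^^^^
  File "h.py", line 9, in wz
    f,cx,cy,R,t=cam(n); r=R.T@np.array([(u-cx)/f,(v-cy)/f,1]); o=-R.T@t
                ~~~^^^
  File "h.py", line 4, in cam
    c=calibration(n); f=192/np.tan(np.radians(c["fovy"])/2)
ValueError: time passes only in moves, steps and waits
```

```bash
sed -i 's/^def cam(n):/import functools\n@functools.lru_cache\ndef cam(n):/' h.py
python3 - <<'E'
from h import *
for t in(140,180):print(handle(thr=t))
go(512,-345,200,-12)
E
```

```text
((array([ 491.4, -353.9]), array([194.5, 259.4]), np.float32(0.49), np.int64(3421), np.float64(33.0)), array([ 496.4, -371.6], dtype=float32))
((array([ 512.1, -352.2]), array([27.9, 58.3]), np.float32(76.83), np.int64(285), np.float64(33.0)), array([ 512.4, -352.2], dtype=float32))
row -6.16 -73.48 0.00 turn 0.140 | pos [501.9 392.3 200. ] rot [-179.9   -0.2  176. ] F [ 0.2 -0.5  0.5] gap 59.6 grip 0 j [ 33.  15.  82.  -0.  83. -53.] t 7.7
```

```bash
python3 -m crank '[[-1,-5,-1,0.1,6],[-6.4,-40,-1,0.7,6],[-6.4,-40,-1,0.8,6],[-6.4,-40,-1,0.9,6],[-6.4,-60,-1,1,6],[-6.4,-73.2,-1,1.728,6],[-6.4,-73.2,-1,1.728,6],[-6.4,-73.2,-1,1.728,6],[-6.4,-73.2,-1,1.728,6],[-6.4,-73.2,-1,1.728,6],[-6.4,-73.2,-1,1.728,6],[-6.4,-73.2,-1,1.728,6],[-6.4,-73.2,-1,1.728,6],[-6.4,-73.2,-1,1.728,6],[-6.4,-73.2,-1,1.728,6],[-6.4,-73.2,-1,1.728,6],[-6.4,-73.2,-1,1.728,6],[-6.4,-73.2,-1,1.728,6],[-6.4,-73.2,-1,1.728,6],[-6.4,-73.2,-1,1.728,6]]' 100
python3 -c "
from h import *
go(514.4,-342.5,30,77.3)
p,d=snapshot('top');cv2.imwrite('pics/d1.png',cv2.resize(p[150:250,310:450,::-1],None,fx=5,fy=5))"
```

```text
time: 9.65
tool_pos: [515.9, -340.6, 212.4]
tcp_rot: [180.0, -0.0, 77.1]
ft_force: [-0.8, -0.5, 0.0]
finger_gap: 60.1
grip_force: 0.0
row -0.22 -0.10 18.24 turn -0.004 | pos [ 515.9 -340.6  212.4] rot [180.   -0.   77.1] F [-0.8 -0.5  0. ] gap 60.1 grip 0 j [-38.  11.  85.   0.  83. -25.] t 9.7
```

View pics/d1.png

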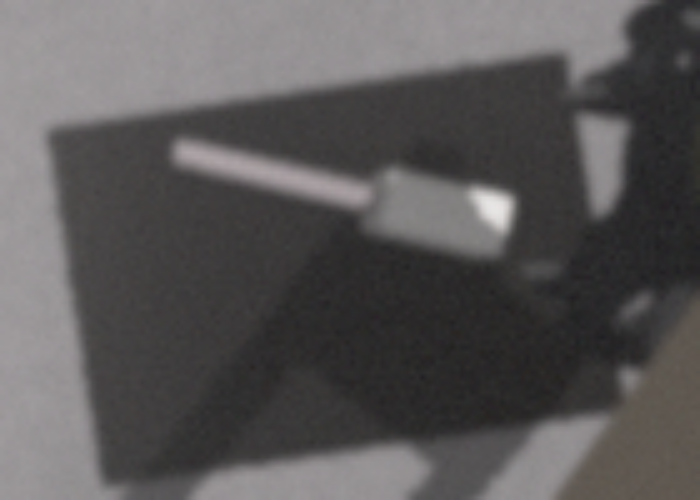

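The drift hasn't moved: its tip is at (175,153) in the crop and its handle centre at (443,213). I'll descend and grip it.

```bash
python3 -m crank '[[-0.2,-0.1,5,0,6],[-0.2,-0.1,9,0,6],[-0.2,-0.1,13,0,6],[-0.2,-0.1,16,0,6],[-0.2,-0.1,17.5,0,6],[-0.2,-0.1,18.2,0,6],[-0.2,-0.1,18.2,0,5],[-0.2,-0.1,18.2,0,4],[-0.2,-0.1,18.2,0,3],[-0.2,-0.1,18.2,0,2.4],[-0.2,-0.1,18.2,0,2.4],[-0.2,-0.1,18.2,0,2.4],[-0.2,-0.1,18.2,0,2.4],[-0.2,-0.1,18.2,0,2.4],[-0.2,-0.1,18.2,0,2.4]]' 110
python3 -c "
from h import *
go(514.4,-342.5,75,77.3)"
```

```text
time: 11.2
tool_pos: [515.3, -344.4, 33.0]
tcp_rot: [179.8, 0.1, 77.0]
ft_force: [-2.2, 1.3, 7.3]
finger_gap: 28.0
grip_force: 109.6
row 0.17 -0.13 -4.20 turn -0.005 | pos [ 515.3 -344.4   33. ] rot [1.798e+02 1.000e-01 7.700e+01] F [-2.2  1.3  7.3] gap 28.0 grip 110 j [-38.  22.  92.  -0.  65. -25.] t 11.2
```

```bash
python3 -m crank '[[0,0,-0.7,0,2.4],[0,0,-2,0,2.4],[0,0,-3,0,2.4],[0,0,-3.8,0,2.4],[0,0,-3.8,0,2.4],[0,0,-3.8,0,2.4],[0,0,-3.8,0,2.4]]'
python3 - <<'E'
from h import *
s=sense();print(s["wrist_torque"])
go(514.4,-342.5,70,93.9)
print(handle(z=70,thr=150))
p,d=snapshot('side');cv2.imwrite('pics/d2.png',cv2.resize(p[190:370,200:400,::-1],None,fx=3,fy=3,interpolation=cv2.INTER_CUBIC))
p,d=snapshot('top');np.savez("pics/d2.npz",p=p,d=d);cv2.imwrite('pics/d2t.png',cv2.resize(p[110:250,250:450,::-1],None,fx=4,fy=4,interpolation=cv2.INTER_CUBIC))
E
```

```text
time: 11.9
tool_pos: [513.7, -343.2, 67.6]
tcp_rot: [-179.9, -0.0, 77.0]
ft_force: [-0.2, -0.6, -4.3]
finger_gap: 28.1
grip_force: 108.8
[-0.00574509 -0.03120992  0.0053824 ]
row 0.08 0.06 -0.24 turn -0.295 | pos [ 513.7 -343.2   67.6] rot [-179.9   -0.    77. ] F [-0.2 -0.6 -4.3] gap 28.1 grip 109 j [-38.  19.  92.  -0.  69. -25.] t 11.9
((array([ 411.7, -412.1]), array([ 15.4, 104.9]), np.float32(150.77), np.int64(283), np.float64(70.0)), array([ 408.8, -409.9], dtype=float32))
```

View pics/d2.png

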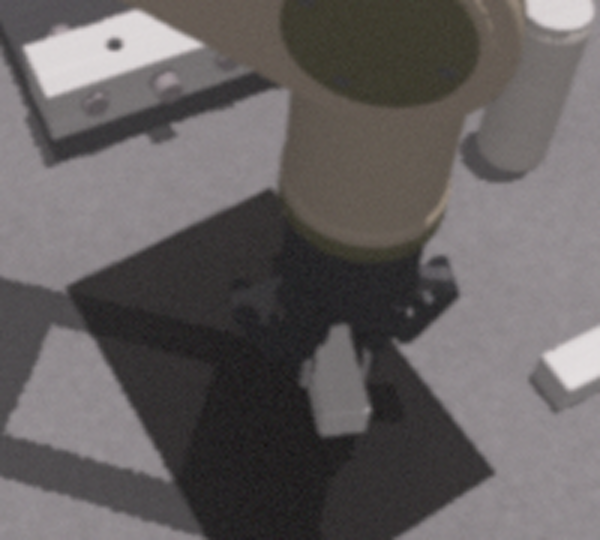

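The drift is held; from the side, the handle rear is at (340,410) in the crop. I'll check the rod's height and direction from the top view's depth.

```bash
cat >> h.py <<'E'
def rod(back=8.3,tz=-15,a=None):
    "held drift: rod pixels near expected line -> fit axis; returns tip, yaw, pitch"
    s=sense();c=s["tool_pos"];y=np.radians(s["tcp_rot"][2] if a is None else a)
    p,d=snapshot("top");P=cloud("top",d);u=np.array([np.cos(y),np.sin(y)]);n=np.array([-u[1],u[0]])
    q=P[...,:2]-c[:2]; L=q@u+back; S=q@n; Z=P[...,2]
    m=(d>0)&(L>34)&(L<150)&(abs(S)<16)&(Z>c[2]+tz-20)&(Z<c[2]+tz+30)
    l,t,z=L[m],S[m],Z[m]
    print("n",m.sum(),"tip L",np.round(np.percentile(l,[90,97,99.5]),1),"lateral@30,@130",np.round(np.polyval(np.polyfit(l,t,1),[30,130]),1),"ztop@30,@130",np.round(np.polyval(np.polyfit(l,z,1),[40,125]),1), "expect ztop",c[2]+tz+7)
    b=[np.round((np.median(t[(l>k)&(l<k+20)]),np.median(z[(l>k)&(l<k+20)])),1) for k in range(40,130,20)];print(b)
E
python3 - <<'E'
from h import *
rod()
E
```

```text
n 250 tip L [121.3 128.  129.1] lateral@30,@130 [2.3 2.7] ztop@30,@130 [57.6 56.7] expect ztop 59.535617822955146
[array([ 2.2, 57.3]), array([ 2.6, 57.5]), array([ 2.7, 57.9]), array([ 2.7, 57.8]), array([ 3. , 56.8])]
```

View pics/d2t.png

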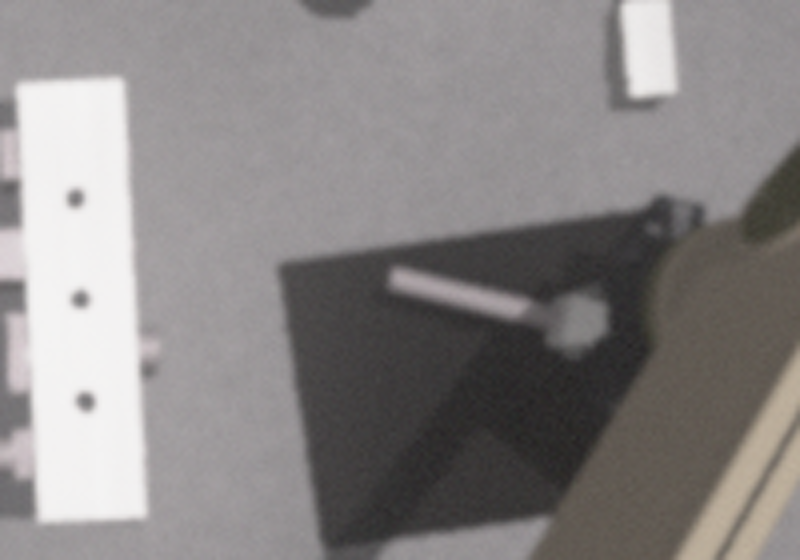

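```bash
cat >> h.py <<'E'
C=np.array([521.6,-44.4]);A=np.radians(3.94);EX=np.array([np.cos(A),np.sin(A)]);EY=np.array([-np.sin(A),np.cos(A)])
LAT=2.5;ZP=70.5;FW=121.7
def bore(x,yt):
    t=C+(x+LAT)*EX+(yt-FW)*EY; go(t[0],t[1],ZP,93.94)
def carr(P): # world->carrier
    q=np.asarray(P)[...,:2]-C; return np.stack([q@EX,q@EY],-1)
E
python3 -c "
from h import *
bore(-87,-60)"
```

```text
row 9.45 -8.75 -0.28 turn -0.296 | pos [ 513.8 -343.2   67.7] rot [-179.9   -0.    77. ] F [ 0.9  1.1 -4. ] gap 28.0 grip 109 j [-38.  19.  92.  -0.  69. -25.] t 12.1
```

```bash
python3 -m crank '[[1,-1,-0.3,-0.05,2.4],[3,-3,-0.3,-0.12,2.4],[5,-5,-0.3,-0.2,2.4],[7,-7,-0.3,-0.296,2.4],[8.5,-8.75,-0.3,-0.296,2.4],[9.45,-8.75,-0.3,-0.296,2.4],[9.45,-8.75,-0.3,-0.296,2.4],[9.45,-8.75,-0.3,-0.296,2.4],[9.45,-8.75,-0.3,-0.296,2.4]]'
python3 - <<'E'
from h import *
bore(-87,-60);bore(-87,42)
rod()
p,d=snapshot('side');cv2.imwrite('pics/b0.png',cv2.resize(p[150:350,150:400,::-1],None,fx=3,fy=3,interpolation=cv2.INTER_CUBIC))
E
```

```text
time: 13.0
tool_pos: [450.8, -232.6, 71.7]
tcp_rot: [180.0, 0.0, 93.9]
ft_force: [-0.3, 0.8, -4.0]
finger_gap: 27.7
grip_force: 109.4
row 0.12 -0.10 0.12 turn -0.000 | pos [ 450.8 -232.6   71.7] rot [180.    0.   93.9] F [-0.3  0.8 -4. ] gap 27.7 grip 109 j [-33.   3. 110.  -0.  67. -37.] t 13.0
row 10.32 -0.10 0.12 turn -0.000 | pos [ 450.8 -232.6   71.7] rot [180.    0.   93.9] F [-0.3  0.8 -4. ] gap 27.7 grip 109 j [-33.   3. 110.  -0.  67. -37.] t 13.0
n 251 tip L [120.2 127.1 129.5] lateral@30,@130 [1.  1.7] ztop@30,@130 [61.4 61.4] expect ztop 63.6539446821273
[array([ 0.1, 61.6]), array([ 1.2, 62.1]), array([ 1.3, 61.4]), array([ 1.3, 61.6]), array([ 2. , 61.9])]
```

View pics/b0.png

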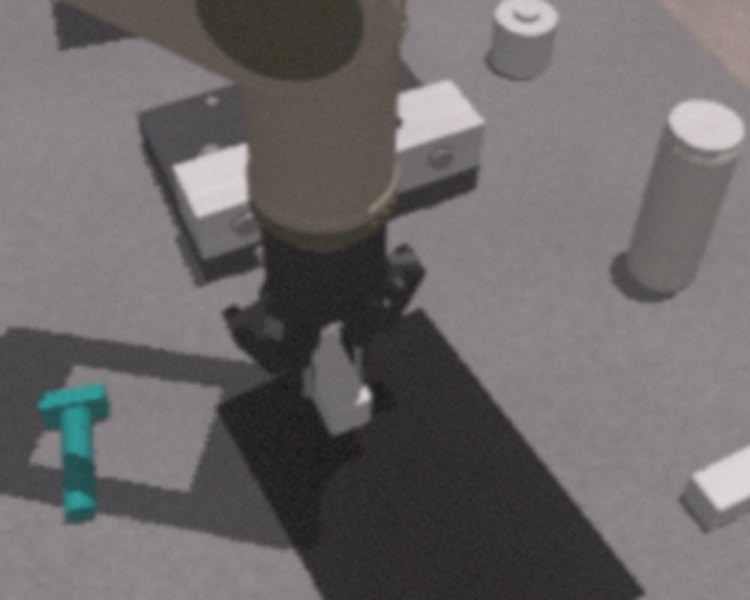

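```bash
python3 -m crank '[[1,-0.1,0.1,0,2.4],[2,-0.1,0.1,0,2.4],[2.8,-0.1,0.1,0,2.4],[3.4,-0.1,0.1,0,2.4],[4,-0.1,0.1,0,2.4],[4.6,-0.1,0.1,0,2.4],[5.2,-0.1,0.1,0,2.4],[5.2,-0.1,0.1,0,2.4]]'
```

```text
time: 13.9
tool_pos: [445.4, -179.0, 70.2]
tcp_rot: [-180.0, -0.0, 94.0]
ft_force: [-0.3, 0.3, -3.9]
finger_gap: 27.7
grip_force: 109.5
```

```bash
python3 -m crank '[[0.6,0,0,0,2.4],[1.2,0,0,0,2.4],[1.8,0,0,0,2.4],[2.4,0,0,0,2.4],[3,0,0,0,2.4],[3.5,0,0,0,2.4],[4,0,0,0,2.4],[4.5,0,0,0,2.4],[5,0,0,0,2.4],[5.2,0,0,0,2.4],[5.2,0,0,0,2.4]]'
python3 - <<'E'
from h import *
bore(-87,42);bore(-87,-60)
p,d=snapshot('top');cv2.imwrite('pics/b1.png',cv2.resize(p[110:260,190:390,::-1],None,fx=4,fy=4,interpolation=cv2.INTER_CUBIC))
E
```

```text
time: 15.0
tool_pos: [441.9, -127.7, 70.3]
tcp_rot: [-180.0, -0.0, 94.0]
ft_force: [0.6, -0.4, -4.6]
finger_gap: 27.9
grip_force: 109.5
row -0.21 0.07 -0.02 turn 0.001 | pos [ 441.9 -127.7   70.3] rot [-180.   -0.   94.] F [ 0.6 -0.4 -4.6] gap 27.9 grip 109 j [-23.  -4. 117.   0.  67. -26.] t 15.0
row -10.41 0.07 -0.02 turn 0.001 | pos [ 441.9 -127.7   70.3] rot [-180.   -0.   94.] F [ 0.6 -0.4 -4.6] gap 27.9 grip 109 j [-23.  -4. 117.   0.  67. -26.] t 15.0
```

View pics/b1.png

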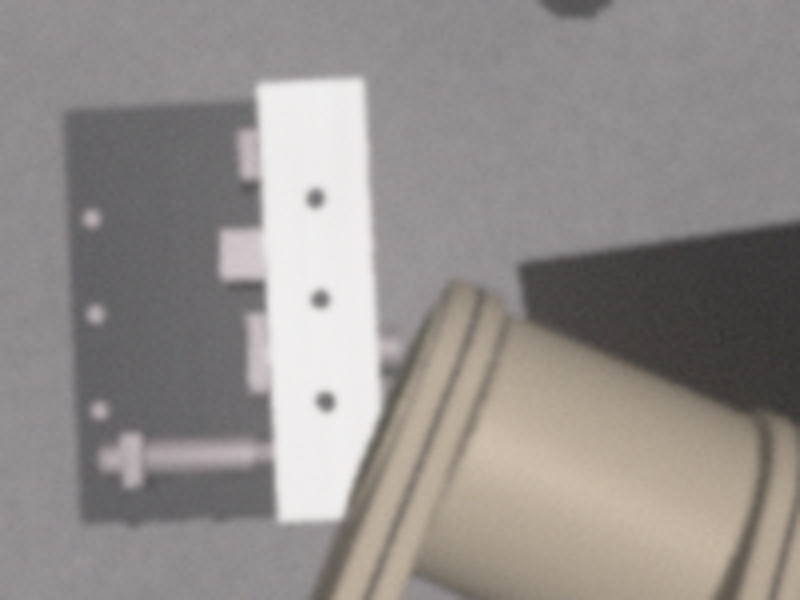

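The step pin is fully out on the ledge, shaft from (145,455) to (258,453) in the crop, with the drift tip behind it at (265,453). Next I'll back out and move to bore 1.

```bash
python3 -m crank '[[-2,0,0,0,2.4],[-4,0,0,0,2.4],[-6,0,0,0,2.4],[-8,0,0,0,2.4],[-10,0,0,0,2.4],[-11.5,0,0,0,2.4],[-11.5,0.5,0,0,2.4],[-11.5,2.5,0,0,2.4],[-11.5,4.5,0,0,2.4],[-11.5,5.8,0,0,2.4],[-11.5,5.8,0,0,2.4],[-11.5,5.8,0,0,2.4],[-11.5,5.8,0,0,2.4]]'
python3 -c "
from h import *
bore(-29,42);rod()"
```

```text
time: 16.35
tool_pos: [507.0, -238.3, 69.9]
tcp_rot: [-179.9, -0.0, 94.0]
ft_force: [-0.6, 1.0, -3.6]
finger_gap: 28.1
grip_force: 109.7
row 11.27 0.15 -0.06 turn 0.000 | pos [ 507.  -238.3   69.9] rot [-179.9   -0.    94. ] F [-0.6  1.  -3.6] gap 28.1 grip 110 j [-30.  11. 101.  -0.  68. -34.] t 16.4
n 247 tip L [119.8 126.7 128.9] lateral@30,@130 [1.5 2. ] ztop@30,@130 [59.7 59.8] expect ztop 61.90488801758063
[array([ 2.1, 59.8]), array([ 1.7, 60.4]), array([ 2.4, 60.3]), array([ 1.8, 60. ]), array([ 2.3, 60.2])]
```

```bash
python3 -m crank '[[1,0.1,-0.05,0,2.4],[2,0.1,-0.05,0,2.4],[2.7,0.1,-0.05,0,2.4],[3.3,0.1,-0.05,0,2.4],[3.9,0.1,-0.05,0,2.4],[4.5,0.1,-0.05,0,2.4],[5.1,0.1,-0.05,0,2.4],[5.7,0.1,-0.05,0,2.4],[6.3,0.1,-0.05,0,2.4],[6.9,0.1,-0.05,0,2.4],[7.5,0.1,-0.05,0,2.4],[8.1,0.1,-0.05,0,2.4],[8.7,0.1,-0.05,0,2.4],[9.3,0.1,-0.05,0,2.4],[9.9,0.1,-0.05,0,2.4],[10.5,0.1,-0.05,0,2.4],[11,0.1,-0.05,0,2.4],[11.3,0.1,-0.05,0,2.4],[11.3,0.1,-0.05,0,2.4]]'
python3 -c "
from h import *
bore(-29,42);p,d=snapshot('top');np.savez('pics/b2.npz',p=p,d=d);cv2.imwrite('pics/b2.png',cv2.resize(p[110:260,190:390,::-1],None,fx=4,fy=4,interpolation=cv2.INTER_CUBIC))
P=cloud('top',d);k=carr(P);Z=P[...,2]
for x in(-87,-29,29,87):
    m=(d>0)&(abs(k[...,0]-x)<12)&(k[...,1]>32)&(Z>44)&(Z<80);print(x,m.sum(),np.round([k[m][:,0].mean(),*np.percentile(k[m][:,1],[2,98])],1) if m.any() else '')
"
```

```text
time: 18.3
tool_pos: [500.8, -125.4, 70.6]
tcp_rot: [-180.0, -0.0, 94.0]
ft_force: [0.1, -1.1, -4.0]
finger_gap: 28.0
grip_force: 109.7
row -0.04 -0.02 0.01 turn 0.001 | pos [ 500.8 -125.4   70.6] rot [-180.   -0.   94.] F [ 0.1 -1.1 -4. ] gap 28.0 grip 110 j [-20.   4. 109.   0.  67. -24.] t 18.3
-87 495 [-86.6  45.  503.7]
-29 519 [-29.2  35.3 496.1]
29 284 [ 28.   32.6 489. ]
87 181 [ 86.9  33.7 481.9]
```

```bash
python3 -m crank '[[-2,0,0,0,2.4],[-4,0,0,0,2.4],[-6,0,0,0,2.4],[-8,0,0,0,2.4],[-10,0,0,0,2.4],[-10.5,0,0,0,2.4],[-10.5,0.5,0,0,2.4],[-10.5,2.5,0,0,2.4],[-10.5,4.5,0,0,2.4],[-10.5,5.8,0,0,2.4],[-10.5,5.8,0,0,2.4],[-10.5,5.8,0,0,2.4],[-10.5,5.8,0,0,2.4]]'
python3 -c "
from h import *
bore(29,42);rod()"
```

```text
time: 19.65
tool_pos: [565.3, -226.1, 70.4]
tcp_rot: [-179.9, -0.0, 94.0]
ft_force: [0.1, 0.3, -4.2]
finger_gap: 27.6
grip_force: 109.9
row 10.46 0.05 -0.01 turn 0.001 | pos [ 565.3 -226.1   70.4] rot [-179.9   -0.    94. ] F [ 0.1  0.3 -4.2] gap 27.6 grip 110 j [-27.  18.  93.  -0.  69. -31.] t 19.6
n 239 tip L [120.6 127.1 129.3] lateral@30,@130 [1.4 2.6] ztop@30,@130 [60.1 60. ] expect ztop 62.377181311166666
[array([ 2.1, 60.3]), array([ 2.1, 60.2]), array([ 2.8, 60.3]), array([ 2. , 60.2]), array([ 3.5, 59.7])]
```

View pics/b2.png

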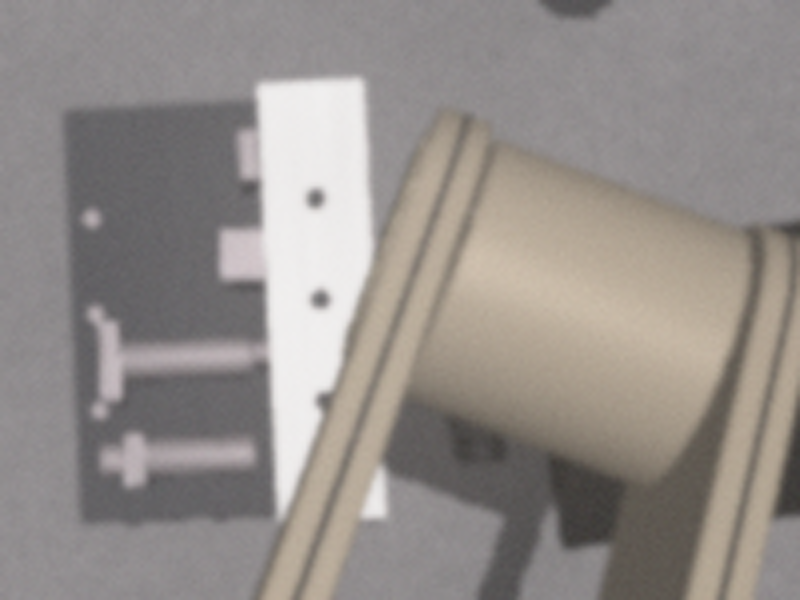

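The tee is out too, head at (110,360) and shaft end at (255,353) in the crop. Now bore 2.

```bash
python3 -m crank '[[1,0.05,0,0,2.4],[2,0.05,0,0,2.4],[2.7,0.05,0,0,2.4],[3.3,0.05,0,0,2.4],[3.9,0.05,0,0,2.4],[4.5,0.05,0,0,2.4],[5.1,0.05,0,0,2.4],[5.7,0.05,0,0,2.4],[6.3,0.05,0,0,2.4],[6.9,0.05,0,0,2.4],[7.5,0.05,0,0,2.4],[8.1,0.05,0,0,2.4],[8.7,0.05,0,0,2.4],[9.3,0.05,0,0,2.4],[9.9,0.05,0,0,2.4],[10.3,0.05,0,0,2.4],[10.5,0.05,0,0,2.4],[10.5,0.05,0,0,2.4]]'
python3 -m crank '[[-2,0,0,0,2.4],[-4,0,0,0,2.4],[-6,0,0,0,2.4],[-8,0,0,0,2.4],[-10,0,0,0,2.4],[-10.5,0,0,0,2.4],[-10.5,0.5,0,0,2.4],[-10.5,2.5,0,0,2.4],[-10.5,4.5,0,0,2.4],[-10.5,5.8,0,0,2.4],[-10.5,5.8,0,0,2.4],[-10.5,5.8,0,0,2.4],[-10.5,5.8,0,0,2.4]]'
python3 -c "
from h import *
bore(87,42);rod()"
```

```text
time: 21.5
tool_pos: [559.2, -121.4, 70.7]
tcp_rot: [-180.0, -0.0, 94.0]
ft_force: [1.2, -0.5, -4.0]
finger_gap: 28.0
grip_force: 109.9
time: 22.8
tool_pos: [623.7, -222.2, 70.3]
tcp_rot: [-179.9, -0.0, 94.0]
ft_force: [-0.3, -0.2, -3.9]
finger_gap: 27.9
grip_force: 110.1
row 10.47 -0.01 -0.02 turn 0.001 | pos [ 623.7 -222.2   70.3] rot [-179.9   -0.    94. ] F [-0.3 -0.2 -3.9] gap 27.9 grip 110 j [-24.  25.  84.  -0.  71. -28.] t 22.8
n 201 tip L [121.5 126.5 128.8] lateral@30,@130 [1.8 2.8] ztop@30,@130 [60.  60.1] expect ztop 62.3272683120574
[array([ 0.9, 60.5]), array([ 3.1, 60.1]), array([ 2.7, 60.4]), array([ 3.1, 60.3]), array([ 2.5, 60.3])]
```

The spray can is close to this path, so I'll measure the clearance before pushing.

```bash
python3 - <<'E'
from h import *
D=np.load("pics/top0.npz");p,d=D["p"],D["d"];P=cloud("top",d);Z=P[...,2]
m=cc((d>0)&box(490,580,80,190)&(Z>150)&(Z<170)); print("can",rect(P,m),carr(rect(P,m)[0]))
P2,d2=snapshot("top"); m=cc((d2>0)&box(490,580,80,190)&(cloud("top",d2)[...,2]>150)&(cloud("top",d2)[...,2]<170)); print(rect(cloud("top",d2),m))
cv2.imwrite('pics/can.png',np.hstack([cv2.resize(P2[50:200,250:390,::-1],None,fx=3,fy=3),cv2.resize(snapshot("side")[0][130:280,250:370,::-1],None,fx=3,fy=3)]))
s=sense();print(carr(s["tool_pos"]))
E
```

```text
can (array([ 749.8, -196.8]), array([51.2, 51.7]), np.float32(17.88), np.int64(513), np.float64(158.9)) [ 217.18898453 -167.7198408 ]
(array([ 749.8, -196.5]), array([49.1, 51.3]), np.float32(154.29), np.int64(509), np.float64(158.8))
[  89.7707219  -184.85966428]
```

View pics/can.png

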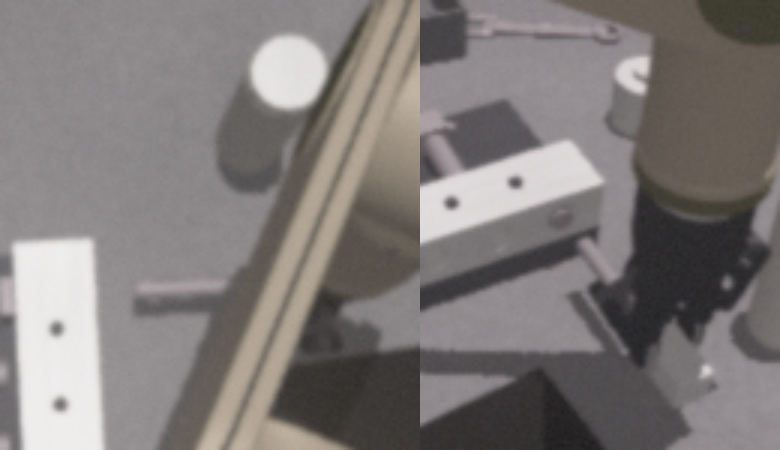

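The can is about 127 mm to the side, so it's clear; the rod tip at (140,295) lines up with the last bore. Pushing.

```bash
python3 -m crank '[[1,-0.05,0,0,2.4],[2,-0.05,0,0,2.4],[2.7,-0.05,0,0,2.4],[3.3,-0.05,0,0,2.4],[3.9,-0.05,0,0,2.4],[4.5,-0.05,0,0,2.4],[5.1,-0.05,0,0,2.4],[5.7,-0.05,0,0,2.4],[6.3,-0.05,0,0,2.4],[6.9,-0.05,0,0,2.4],[7.5,-0.05,0,0,2.4],[8.1,-0.05,0,0,2.4],[8.7,-0.05,0,0,2.4],[9.3,-0.05,0,0,2.4],[9.9,-0.05,0,0,2.4],[10.3,-0.05,0,0,2.4],[10.5,-0.05,0,0,2.4],[10.5,-0.05,0,0,2.4]]'
python3 -m crank '[[-2,0,0,0,2.4],[-4,0,0,0,2.4],[-6,0,0,0,2.4],[-8,0,0,0,2.4],[-10,0,0,0,2.4],[-12,0,0,0,2.4],[-12,0,0,0,2.4]]'
python3 - <<'E'
from h import *
m=np.array([(546,-193),(588,-419),(422,-447),(379,-223)],float).mean(0);print("mat c",m)
go(495,-340,75,80)
p,d=snapshot('top');cv2.imwrite('pics/b3.png',cv2.resize(p[100:260,190:390,::-1],None,fx=3.75,fy=3.75,interpolation=cv2.INTER_CUBIC))
E
```

```text
time: 24.75
tool_pos: [616.5, -117.5, 70.6]
tcp_rot: [-180.0, -0.0, 94.0]
ft_force: [0.9, -0.8, -4.1]
finger_gap: 27.9
grip_force: 110.1
time: 25.45
tool_pos: [624.9, -241.7, 71.0]
tcp_rot: [180.0, 0.1, 93.8]
ft_force: [-0.2, -0.2, -3.9]
finger_gap: 28.1
grip_force: 110.1
mat c [ 483.75 -320.5 ]
row -8.95 -13.61 -0.40 turn 0.241 | pos [ 624.9 -241.7   71. ] rot [1.80e+02 1.00e-01 9.38e+01] F [-0.2 -0.2 -3.9] gap 28.1 grip 110 j [-25.  26.  82.  -0.  71. -29.] t 25.4
```

View pics/b3.png

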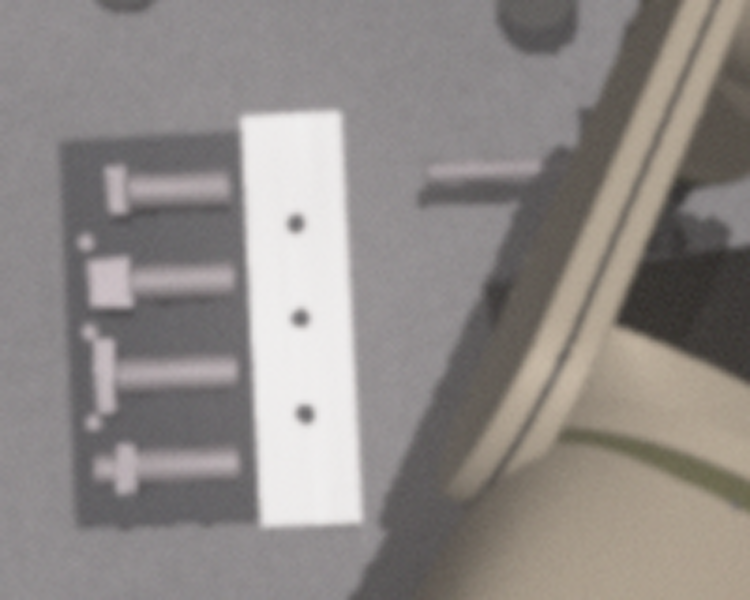

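All four pins lie free on the ledge, shaft ends at x≈235 in the crop and block face at x≈245. I'll fix the mat corners and lay the drift down.

```bash
python3 - <<'E'
from h import *
c=np.array([wz("top",u*.64,v*.64,3)[:2] for u,v in((500,275),(661,251),(680,362),(517,385))]);print(np.round(c),np.round(c.mean(0)))
mc=c.mean(0);e=(c[0]+c[3]-c[1]-c[2])/2;e/=np.hypot(*e);yaw=np.degrees(np.arctan2(e[1],e[0]));print(yaw)
t=mc-(50-8.3)*e; print(t); go(t[0],t[1],75,yaw)
E
```

```text
[[ 550. -170.]
 [ 592. -423.]
 [ 418. -453.]
 [ 376. -199.]] [ 484. -311.]
99.44821905909244
[ 490.92951827 -352.14222219]
row -10.30 -14.11 -0.42 turn -0.098 | pos [ 624.9 -240.    70.8] rot [180.    0.   93.8] F [-1.2 -0.2 -4.4] gap 27.6 grip 110 j [-25.  26.  83.  -0.  71. -29.] t 25.5
```

```bash
python3 -m crank '[[-2,-2.5,0,-0.02,2.4],[-4,-5,0,-0.04,2.4],[-6,-8,0,-0.06,2.4],[-8,-11,0,-0.098,2.4],[-10.3,-14.1,0,-0.098,2.4],[-10.3,-14.1,0,-0.098,2.4],[-10.3,-14.1,1,-0.098,2.4],[-10.3,-14.1,2,-0.098,2.4],[-10.3,-14.1,3,-0.098,2.4],[-10.3,-14.1,3.4,-0.098,2.4],[-10.3,-14.1,3.6,-0.098,2.4],[-10.3,-14.1,3.6,-0.098,2.4],[-10.3,-14.1,3.6,-0.098,2.4]]'
```

```text
time: 26.8
tool_pos: [491.8, -350.2, 35.1]
tcp_rot: [180.0, 0.0, 99.6]
ft_force: [-0.3, -0.2, -3.7]
finger_gap: 27.7
grip_force: 110.4
```

```bash
python3 -m crank '[[0,0,0.1,0,2.4],[0,0,0.18,0,2.4],[0,0,0.18,0,2.4],[0,0,0.18,0,3.2],[0,0,0.18,0,4.5],[0,0,0.18,0,6],[0,0,0.18,0,6],[0,0,0.18,0,6],[0,0,-4,0,6],[0,0,-8,0,6],[0,0,-12,0,6],[0,0,-16,0,6],[0,0,-16,0,6],[0,0,-16,0,6]]'
python3 - <<'E'
from h import *
p,d=snapshot("top");np.savez("pics/p.npz",p=p,d=d)
P=cloud("top",d);k=carr(P);Z=P[...,2];g=p.astype(int).mean(-1)
for x in(-87,-29,29,87):
    m=(d>0)&(abs(k[...,0]-x)<12)&(k[...,1]>32)&(k[...,1]<150)&(Z>43)&(Z<90)
    if m.any(): m=cc(m); q=k[m]; a=np.polyfit(q[:,1],q[:,0],1); print(x,m.sum(),"x at y=70,110:",np.round(np.polyval(a,[70,110]),1),"y",np.round(np.percentile(q[:,1],[1,99]),1),"z",np.round([np.median(Z[m&(abs(k[...,1]-yy)<5)]) for yy in(50,65,80,95,110)],1))
cv2.imwrite('pics/r1.png',cv2.resize(p[90:290,190:450,::-1],None,fx=3,fy=3,interpolation=cv2.INTER_CUBIC))
print(rect(P,cc((d>0)&box(40,300,150,450)&(Z>48)&(Z<68)&(P[...,1]>200))))
go(500,60,200,3.94)
E
```

```text
time: 28.2
tool_pos: [492.1, -350.8, 196.6]
tcp_rot: [179.9, 0.2, 99.6]
ft_force: [-0.2, 0.6, -0.1]
finger_gap: 60.1
grip_force: 0.0
-87 365 x at y=70,110: [-86.3 -86.7] y [ 42.9 131.3] z [58.1 58.5 59.9 60.6 67.3]
-29 357 x at y=70,110: [-29.6 -29.4] y [ 42.4 128. ] z [58.  58.3 58.6 60.5 60.6]
29 374 x at y=70,110: [28.3 28.7] y [ 41.9 129.5] z [56.8 58.7 59.2 60.8 68. ]
87 306 x at y=70,110: [85.5 85.9] y [ 41.5 115.6] z [57.9 58.6 59.6 60.5 67.6]
(array([499.8, 348. ]), array([202. , 300.1]), np.float32(176.03), np.int64(1449), np.float64(58.2))
row 40.29 7.67 -0.54 turn -1.473 | pos [ 491.3 -350.1  194.6] rot [180.    0.   99.6] F [ 0.5 -0.2 -0.9] gap 60.0 grip 0 j [-40.  10.  89.  -0.  81. -50.] t 28.2
```

View pics/r1.png

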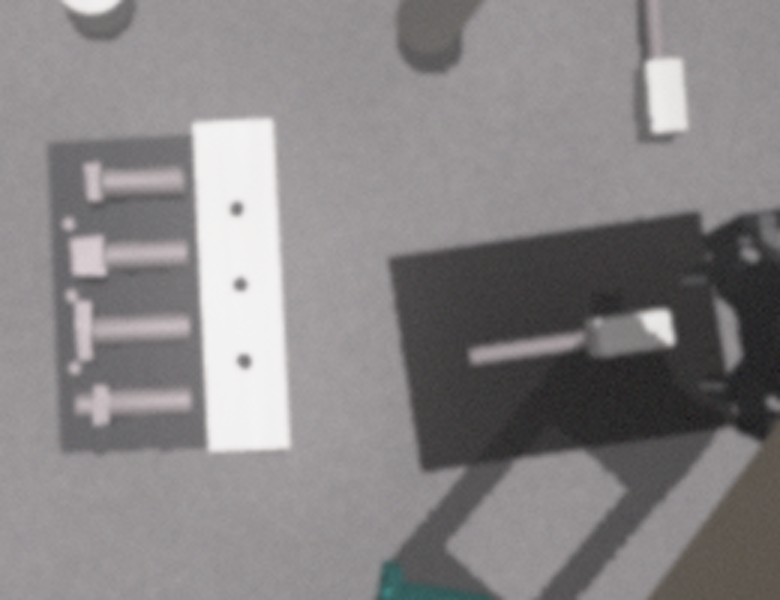

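The drift lies entirely on the mat, tip at (470,355), handle end at (675,330), mat edges at 390–740. Now I'll bin the pins, starting with the square one.

```bash
cat >> h.py <<'E'
def pin(x,z,y=85):
    t=C+(x+2)*EX+y*EY; go(t[0],t[1],z,93.94)
def bpos(x,z,y=-35,Bc=(499.8,348),b=-3.97,yaw=None):
    b=np.radians(b);t=np.array(Bc)+x*np.array([np.cos(b),np.sin(b)])+y*np.array([-np.sin(b),np.cos(b)]); go(t[0],t[1],z,86 if yaw is None else yaw)
E
python3 -c "
from h import *
pin(85.6,150)"
```

```text
row 37.24 17.62 4.46 turn 0.098 | pos [ 491.3 -350.1  194.6] rot [180.    0.   99.6] F [ 0.5 -0.2 -0.9] gap 60.0 grip 0 j [-40.  10.  89.  -0.  81. -50.] t 28.2
```

```bash
python3 -m crank '[[37.2,17.6,0,0.098,4],[37.2,17.6,0,0.098,4],[37.2,17.6,0,0.098,4],[37.2,17.6,0,0.098,4],[37.2,17.6,0,0.098,4],[37.2,17.6,0,0.098,4],[37.2,17.6,0,0.098,4],[37.2,17.6,0,0.098,4],[37.2,17.6,0,0.098,4],[37.2,17.6,0,0.098,4],[37.2,17.6,4.4,0.098,4],[37.2,17.6,4.4,0.098,4],[37.2,17.6,4.4,0.098,4],[37.2,17.6,4.4,0.098,4]]' 90
python3 -c "
from h import *
pin(85.6,66)"
```

```text
time: 29.65
tool_pos: [603.5, 44.7, 152.2]
tcp_rot: [179.9, 0.0, 93.9]
ft_force: [0.2, 0.4, 0.2]
finger_gap: 39.8
grip_force: 0.0
row 0.17 -0.03 8.62 turn -0.001 | pos [603.5  44.7 152.2] rot [179.9   0.   93.9] F [0.2 0.4 0.2] gap 39.8 grip 0 j [-1. 12. 91. -0. 77. -4.] t 29.6
```

```bash
python3 -m crank '[[0.1,0,3,0,4],[0.1,0,6,0,4],[0.1,0,7.6,0,4],[0.1,0,8.3,0,4],[0.1,0,8.6,0,4],[0.1,0,8.6,0,4],[0.1,0,8.6,0,3],[0.1,0,8.6,0,2.3],[0.1,0,8.6,0,1.6],[0.1,0,8.6,0,1.6],[0.1,0,8.6,0,1.6],[0.1,0,8.6,0,1.6],[0.1,0,8.6,0,1.6],[0.1,0,8.6,0,1.6]]' 90
```

```text
time: 31.05
tool_pos: [604.2, 47.0, 66.5]
tcp_rot: [179.9, 0.0, 94.0]
ft_force: [-1.2, -0.3, 6.1]
finger_gap: 18.8
grip_force: 88.0
```

```bash
python3 -m crank '[[0,0,-0.5,0,1.6],[0,0,-1.5,0,1.6],[0,0,-3,0,1.6],[0,0,-5,0,1.6],[0,0,-6,0,1.6],[0,0,-6,0,1.6],[0,0,-6,0,1.6]]'
python3 -c "
from h import *
print(bin_());bpos(95,126)"
```

```text
time: 31.75
tool_pos: [603.0, 46.9, 124.9]
tcp_rot: [180.0, 0.0, 94.0]
ft_force: [0.3, -0.1, -3.7]
finger_gap: 18.8
grip_force: 88.3
(array([502.2, 385.2]), array([127.8, 300.6]), np.float32(175.55), np.int64(846), np.float64(58.2))
row 25.97 0.76 -0.19 turn 0.139 | pos [602.5  46.9 124.1] rot [-179.9   -0.    94. ] F [-0.8  0.4 -4.9] gap 18.6 grip 88 j [-0. 14. 92.  0. 74. -4.] t 31.8
```

```bash
python3 -m crank '[[3,0.1,0,0.02,1.6],[6,0.2,0,0.04,1.6],[9,0.3,0,0.06,1.6],[12,0.4,0,0.08,1.6],[15,0.5,0,0.1,1.6],[18,0.6,0,0.12,1.6],[21,0.7,0,0.139,1.6],[24,0.8,0,0.139,1.6],[26,0.8,0,0.139,1.6],[26,0.8,0,0.139,1.6],[26,0.8,2,0.139,1.6],[26,0.8,4,0.139,1.6],[26,0.8,6,0.139,1.6],[26,0.8,7.5,0.139,1.6],[26,0.8,8.5,0.139,1.6],[26,0.8,8.5,0.139,1.6],[26,0.8,8.5,0.139,1.6]]'
python3 -c "
from h import *
bpos(95,34)"
```

```text
time: 33.5
tool_pos: [593.4, 306.8, 40.2]
tcp_rot: [180.0, -0.0, 86.0]
ft_force: [-0.6, 0.2, -3.2]
finger_gap: 18.5
grip_force: 88.4
row -0.04 -0.13 0.62 turn -0.000 | pos [593.4 306.8  40.2] rot [180.  -0.  86.] F [-0.6  0.2 -3.2] gap 18.5 grip 88 j [23. 28. 83. -0. 68. 27.] t 33.5
```

```bash
python3 -m crank '[[0,0,0.3,0,1.6],[0,0,0.55,0,1.6],[0,0,0.55,0,1.6],[0,0,0.55,0,3],[0,0,0.55,0,4],[0,0,0.55,0,4],[0,0,0.55,0,4],[0,0,-3,0,4],[0,0,-7,0,4],[0,0,-10,0,4],[0,0,-11,0,4],[0,0,-11,0,4]]'
python3 -c "
from h import *
pin(28.5,150)"
```

```text
time: 34.7
tool_pos: [594.5, 307.5, 152.4]
tcp_rot: [179.8, -0.1, 86.0]
ft_force: [0.0, 0.4, -0.6]
finger_gap: 40.4
grip_force: 0.0
row -26.77 -2.96 0.24 turn -0.139 | pos [594.5 307.5 152.4] rot [ 1.798e+02 -1.000e-01  8.600e+01] F [ 0.   0.4 -0.6] gap 40.4 grip 0 j [23. 21. 80.  0. 79. 27.] t 34.7
```

```bash
python3 -m crank '[[-5,-0.5,0,-0.02,4],[-10,-1,0,-0.05,4],[-15,-1.5,0,-0.08,4],[-20,-2,0,-0.11,4],[-25,-2.5,0,-0.139,4],[-26.7,-3,0,-0.139,4],[-26.7,-3,0,-0.139,4],[-26.7,-3,3,-0.139,4],[-26.7,-3,6,-0.139,4],[-26.7,-3,6,-0.139,4],[-26.7,-3,6,-0.139,4]]'
python3 -c "
from h import *
pin(28.5,66)"
```

```text
time: 35.8
tool_pos: [543.3, 43.5, 88.5]
tcp_rot: [-179.8, -0.0, 94.0]
ft_force: [-0.4, 0.4, 0.1]
finger_gap: 40.2
grip_force: 0.0
row -0.12 0.28 2.25 turn 0.001 | pos [543.3  43.5  88.5] rot [-179.8   -0.    94. ] F [-0.4  0.4  0.1] gap 40.2 grip 0 j [ -1.   7. 103.   0.  70.  -5.] t 35.8
```

```bash
python3 -m crank '[[-0.1,0.2,0.8,0,4],[-0.1,0.2,1.6,0,4],[-0.1,0.2,2.2,0,4],[-0.1,0.2,2.2,0,4],[-0.1,0.2,2.2,0,3],[-0.1,0.2,2.2,0,2.3],[-0.1,0.2,2.2,0,1.6],[-0.1,0.2,2.2,0,1.6],[-0.1,0.2,2.2,0,1.6],[-0.1,0.2,2.2,0,1.6],[-0.1,0.2,2.2,0,1.6],[-0.1,0.2,2.2,0,1.6],[-0.1,0.2,1.7,0,1.6],[-0.1,0.2,0,0,1.6],[-0.1,0.2,-2,0,1.6],[-0.1,0.2,-3.7,0,1.6],[-0.1,0.2,-3.7,0,1.6],[-0.1,0.2,-3.7,0,1.6]]'
python3 -c "
from h import *
print(bin_());bpos(35,126)"
```

```text
time: 37.6
tool_pos: [546.5, 41.8, 126.5]
tcp_rot: [180.0, 0.0, 94.0]
ft_force: [-0.5, 0.2, -3.0]
finger_gap: 18.7
grip_force: 88.4
(array([501.5, 372.3]), array([155.2, 300.5]), np.float32(175.86), np.int64(888), np.float64(58.2))
row 26.92 0.50 -0.04 turn 0.139 | pos [545.9  41.8 125.6] rot [-179.9   -0.    94. ] F [-0.  -0.2 -4. ] gap 18.8 grip 88 j [ -1.   5. 102.   0.  73.  -5.] t 37.6
```

```bash
python3 -m crank '[[3,0.1,0,0.02,1.6],[6,0.1,0,0.04,1.6],[9,0.2,0,0.06,1.6],[12,0.2,0,0.08,1.6],[15,0.3,0,0.1,1.6],[18,0.4,0,0.12,1.6],[21,0.5,0,0.139,1.6],[24,0.5,0,0.139,1.6],[26.9,0.5,0,0.139,1.6],[26.9,0.5,0,0.139,1.6],[26.9,0.5,2,0.139,1.6],[26.9,0.5,4,0.139,1.6],[26.9,0.5,6,0.139,1.6],[26.9,0.5,7.5,0.139,1.6],[26.9,0.5,8.5,0.139,1.6],[26.9,0.5,9,0.139,1.6],[26.9,0.5,9,0.139,1.6],[26.9,0.5,9,0.139,1.6]]'
python3 -m crank '[[0,0,0.1,0,1.6],[0,0,0.15,0,3],[0,0,0.15,0,4],[0,0,0.15,0,4],[0,0,0.15,0,4],[0,0,-3,0,4],[0,0,-7,0,4],[0,0,-10,0,4],[0,0,-11.3,0,4],[0,0,-11.3,0,4]]'
python3 -c "
from h import *
pin(-29.5,90)
p,d=snapshot('top');P=cloud('top',d);print(handle(z=33,thr=150))
cv2.imwrite('pics/q.png',cv2.resize(p[:,:,::-1],(800,600)))"
```

```text
time: 39.45
tool_pos: [533.6, 310.7, 37.5]
tcp_rot: [179.9, -0.0, 86.0]
ft_force: [-0.3, 0.3, -2.3]
finger_gap: 18.7
grip_force: 88.6
time: 40.45
tool_pos: [534.5, 311.2, 152.5]
tcp_rot: [179.8, -0.1, 86.0]
ft_force: [0.1, 0.5, 0.6]
finger_gap: 40.1
grip_force: 0.0
row -27.52 -2.70 6.25 turn -0.139 | pos [534.5 311.2 152.5] rot [ 1.798e+02 -1.000e-01  8.600e+01] F [0.1 0.5 0.6] gap 40.1 grip 0 j [25. 14. 89. -0. 77. 29.] t 40.5
((array([ 486.3, -322.3]), array([ 30.9, 133.2]), np.float32(99.96), np.int64(404), np.float64(33.0)), array([ 490.4, -345.5], dtype=float32))
```

View pics/q.png

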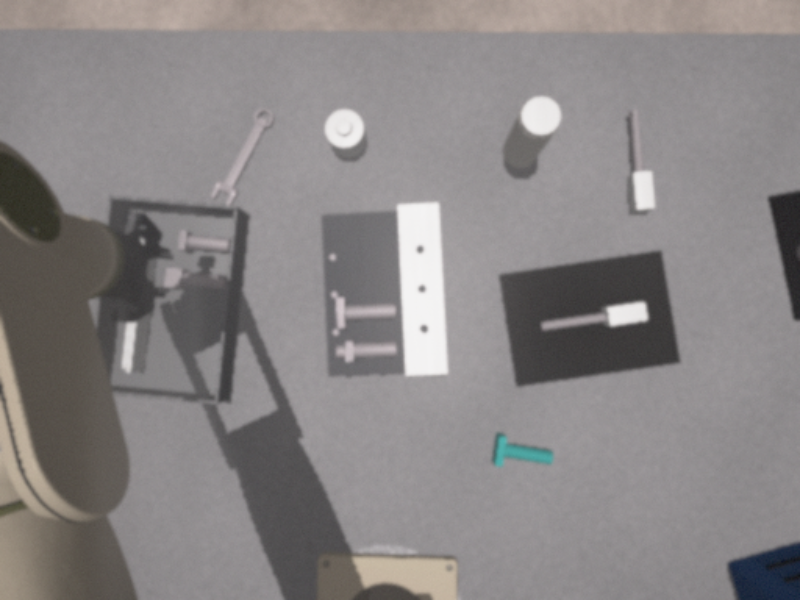

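Two pins are in the bin at (205,240) and (175,275). The tee and step are still on the ledge, and the drift is on the mat at (543–648, 312–325). Next the tee.

```bash
python3 -m crank '[[-5,-0.5,0,-0.02,4],[-10,-1,0,-0.05,4],[-15,-1.5,0,-0.08,4],[-20,-2,0,-0.11,4],[-25,-2.5,0,-0.139,4],[-27.5,-2.6,0,-0.139,4],[-27.5,-2.6,0,-0.139,4],[-27.5,-2.6,3,-0.139,4],[-27.5,-2.6,6,-0.139,4],[-27.5,-2.6,6,-0.139,4],[-27.5,-2.6,6,-0.139,4]]'
python3 -c "
from h import *
pin(-29.5,66)"
```

```text
time: 41.65
tool_pos: [486.4, 38.6, 88.4]
tcp_rot: [-179.8, -0.0, 94.0]
ft_force: [-0.5, -0.1, 0.2]
finger_gap: 40.2
grip_force: 0.0
row -0.02 0.19 2.24 turn 0.001 | pos [486.4  38.6  88.4] rot [-179.8   -0.    94. ] F [-0.5 -0.1  0.2] gap 40.2 grip 0 j [ -1.  -1. 112.   0.  69.  -5.] t 41.6
```

```bash
python3 -m crank '[[0,0.2,0.8,0,4],[0,0.2,1.6,0,4],[0,0.2,2.2,0,4],[0,0.2,2.2,0,4],[0,0.2,2.2,0,3],[0,0.2,2.2,0,2.3],[0,0.2,2.2,0,1.6],[0,0.2,2.2,0,1.6],[0,0.2,2.2,0,1.6],[0,0.2,2.2,0,1.6],[0,0.2,2.2,0,1.6],[0,0.2,2.2,0,1.6],[0,0.2,1.7,0,1.6],[0,0.2,0,0,1.6],[0,0.2,-2,0,1.6],[0,0.2,-3.7,0,1.6],[0,0.2,-3.7,0,1.6],[0,0.2,-3.7,0,1.6]]'
python3 -c "
from h import *
print(bin_());bpos(-30,126)"
```

```text
time: 43.45
tool_pos: [489.8, 38.1, 126.5]
tcp_rot: [180.0, 0.0, 94.0]
ft_force: [0.2, -0.6, -3.7]
finger_gap: 18.6
grip_force: 88.3
(array([500. , 348.4]), array([202.1, 300.2]), np.float32(175.95), np.int64(1026), np.float64(58.3))
row 27.79 -0.26 -0.03 turn 0.139 | pos [489.2  38.1 125.7] rot [-179.9   -0.    94. ] F [-0.3 -0.1 -2.9] gap 18.5 grip 88 j [ -2.  -4. 110.  -0.  73.  -5.] t 43.5
```

```bash
python3 -m crank '[[3,0,0,0.02,1.6],[6,0,0,0.04,1.6],[9,-0.1,0,0.06,1.6],[12,-0.1,0,0.08,1.6],[15,-0.2,0,0.1,1.6],[18,-0.2,0,0.12,1.6],[21,-0.3,0,0.139,1.6],[24,-0.3,0,0.139,1.6],[27.8,-0.3,0,0.139,1.6],[27.8,-0.3,0,0.139,1.6],[27.8,-0.3,2,0.139,1.6],[27.8,-0.3,4,0.139,1.6],[27.8,-0.3,6,0.139,1.6],[27.8,-0.3,7.5,0.139,1.6],[27.8,-0.3,8.5,0.139,1.6],[27.8,-0.3,9,0.139,1.6],[27.8,-0.3,9,0.139,1.6],[27.8,-0.3,9,0.139,1.6]]'
python3 -m crank '[[0,0,0.1,0,1.6],[0,0,0.15,0,3],[0,0,0.15,0,4],[0,0,0.15,0,4],[0,0,0.15,0,4],[0,0,-3,0,4],[0,0,-7,0,4],[0,0,-10,0,4],[0,0,-11.3,0,4],[0,0,-11.3,0,4]]'
python3 -c "
from h import *
pin(-86.5,90)"
```

```text
time: 45.3
tool_pos: [468.3, 315.5, 37.4]
tcp_rot: [179.9, -0.0, 86.0]
ft_force: [0.8, -0.4, -3.9]
finger_gap: 18.3
grip_force: 88.6
time: 46.3
tool_pos: [469.1, 316.0, 152.2]
tcp_rot: [179.8, -0.1, 86.0]
ft_force: [0.5, -0.1, -0.6]
finger_gap: 40.0
grip_force: 0.0
row -28.34 -1.79 6.22 turn -0.139 | pos [469.1 316.  152.2] rot [ 1.798e+02 -1.000e-01  8.600e+01] F [ 0.5 -0.1 -0.6] gap 40.0 grip 0 j [29.  6. 98. -0. 76. 33.] t 46.3
```

```bash
python3 -m crank '[[-5,-0.3,0,-0.02,4],[-10,-0.6,0,-0.05,4],[-15,-1,0,-0.08,4],[-20,-1.3,0,-0.11,4],[-25,-1.6,0,-0.139,4],[-28.3,-1.7,0,-0.139,4],[-28.3,-1.7,0,-0.139,4],[-28.3,-1.7,3,-0.139,4],[-28.3,-1.7,6,-0.139,4],[-28.3,-1.7,6,-0.139,4],[-28.3,-1.7,6,-0.139,4]]'
python3 -c "
from h import *
pin(-86.5,66)"
```

```text
time: 47.4
tool_pos: [429.5, 34.6, 88.6]
tcp_rot: [-179.8, -0.0, 94.0]
ft_force: [1.3, 0.0, 0.9]
finger_gap: 40.1
grip_force: 0.0
row -0.01 0.19 2.26 turn 0.001 | pos [429.5  34.6  88.6] rot [-179.8   -0.    94. ] F [1.3 0.  0.9] gap 40.1 grip 0 j [ -2. -11. 121.   0.  70.  -6.] t 47.4
```

```bash
python3 -m crank '[[0,0.2,0.8,0,4],[0,0.2,1.6,0,4],[0,0.2,2.2,0,4],[0,0.2,2.2,0,4],[0,0.2,2.2,0,3],[0,0.2,2.2,0,2.3],[0,0.2,2.2,0,1.6],[0,0.2,2.2,0,1.6],[0,0.2,2.2,0,1.6],[0,0.2,2.2,0,1.6],[0,0.2,2.2,0,1.6],[0,0.2,2.2,0,1.6],[0,0.2,1.7,0,1.6],[0,0.2,0,0,1.6],[0,0.2,-2,0,1.6],[0,0.2,-3.7,0,1.6],[0,0.2,-3.7,0,1.6],[0,0.2,-3.7,0,1.6]]'
python3 -c "
from h import *
print(bin_());bpos(-95,126)"
```

```text
time: 49.2
tool_pos: [432.9, 34.2, 126.6]
tcp_rot: [180.0, 0.0, 93.9]
ft_force: [-0.5, 0.1, -2.7]
finger_gap: 18.5
grip_force: 88.4
(array([500. , 348.3]), array([202.6, 301.1]), np.float32(176.05), np.int64(1274), np.float64(58.3))
row 28.68 -1.00 -0.01 turn 0.139 | pos [432.4  34.2 125.9] rot [-179.9   -0.    93.9] F [-0.8 -0.1 -2.5] gap 18.7 grip 88 j [ -2. -13. 119.  -0.  74.  -6.] t 49.2
```

```bash
python3 -m crank '[[3,-0.1,0,0.02,1.6],[6,-0.2,0,0.04,1.6],[9,-0.3,0,0.06,1.6],[12,-0.4,0,0.08,1.6],[15,-0.5,0,0.1,1.6],[18,-0.6,0,0.12,1.6],[21,-0.8,0,0.139,1.6],[24,-0.9,0,0.139,1.6],[28.6,-1,0,0.139,1.6],[28.6,-1,0,0.139,1.6],[28.6,-1,2,0.139,1.6],[28.6,-1,4,0.139,1.6],[28.6,-1,6,0.139,1.6],[28.6,-1,7.5,0.139,1.6],[28.6,-1,8.5,0.139,1.6],[28.6,-1,9,0.139,1.6],[28.6,-1,9,0.139,1.6],[28.6,-1,9,0.139,1.6]]'
python3 -m crank '[[0,0,0.1,0,1.6],[0,0,0.15,0,3],[0,0,0.15,0,4],[0,0,0.15,0,4],[0,0,0.15,0,4],[0,0,-3,0,4],[0,0,-7,0,4],[0,0,-12,0,4],[0,0,-17,0,4],[-14,-2,-20,0,4],[-14,-2,-20,0,4],[-20,-2,-20,0,4],[-20,-2,-20,0,4],[-20,-2,-20,0,4],[-20,-2,-20,0,4]]'
python3 -c "
from h import *
s=sense();print(s['time'],s['qd'])
p,d=snapshot('top');cv2.imwrite('pics/fin.png',cv2.resize(p[:,:,::-1],(800,600)))"
```

```text
time: 51.05
tool_pos: [403.8, 319.2, 37.4]
tcp_rot: [179.9, -0.0, 86.0]
ft_force: [0.0, -0.5, -3.1]
finger_gap: 18.5
grip_force: 88.6
time: 52.55
tool_pos: [369.6, 119.8, 237.3]
tcp_rot: [179.9, -0.0, 85.8]
ft_force: [0.9, 0.8, 0.5]
finger_gap: 40.3
grip_force: 0.0
52.55 [ 3.13845034  2.02643003 -0.90137003  0.58910789 -0.51934444  1.15935443]
```

View pics/fin.png

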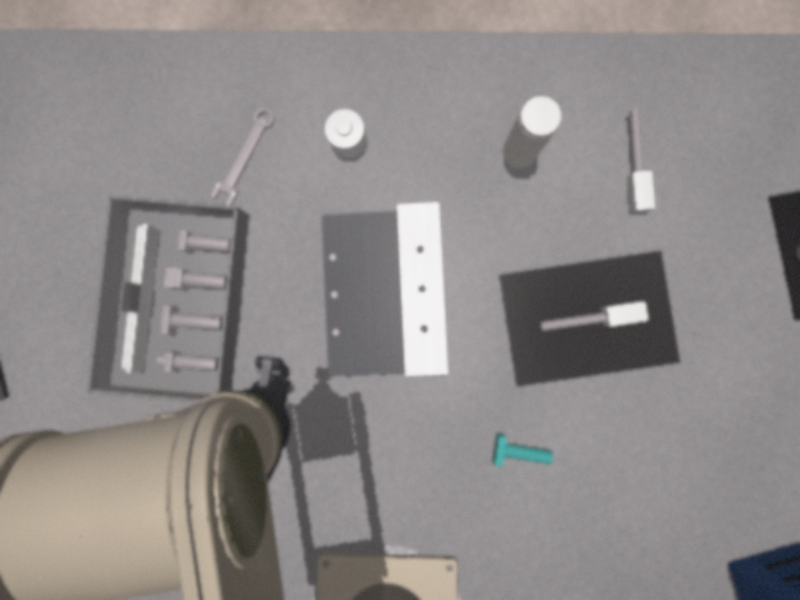

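The keeper (135,300) and all four pins (x 165–230, y 240–362) are in the bin. The drift is wholly on the mat at (543–648, 312–325), and the bystanders are where they started. I'll let the arm settle and hand in.

```bash
python3 -m crank '[[0,0,0,0,4],[0,0,0,0,4],[0,0,0,0,4],[0,0,0,0,4],[0,0,0,0,4]]' && python3 -c "
from bench import hand_in
print(hand_in())"
```

```text
time: 53.1
tool_pos: [369.1, 121.2, 236.6]
tcp_rot: [-180.0, 0.0, 86.0]
ft_force: [0.2, -0.2, 0.5]
finger_gap: 39.8
grip_force: 0.0
the job is handed in; nothing more can be done
None
```

The job is handed in at 53 s of the 200 s limit: keeper bar and all four pins in the bin, drift wholly back on the mat, and the roller, can and wrench untouched; hand-in returned no verdict.

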